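# Slide the change tray out through the counter hatch

## Task

Give the customer the change: push the black change tray with its coins across the counter, through the gap between the two wooden display racks, until the whole tray sits on the green pad on the customer's side, square with the pad. Push gently with the fingertips or the outside of the fingers: do not squeeze or lift the tray, keep it flat on the table with the coins in it, and do not ram the racks or disturb the goods standing around.

Things in the scene. Friction and masses are not known exactly. Their poses are not given: they have to be found in the camera images.
- tray: Loose black plastic change tray, open on top, 96 mm long (its x) by 84 mm wide (its y) by 22 mm high, walls 6 mm, floor 5 mm, corners rounded 6 mm, about 0.2 kg, slides with ordinary friction. Origin: centre of its underside, z up. Starts on the robot's side of the racks, up to 50 mm off the middle of the gap and 25 degrees askew to it. It fits through the gap lengthwise, its x along the pad's x.
- pad: Fixed green pad with brass border, 130 x 130 mm, flush with the table (no step), beyond the gap on the customer's side. Origin: its centre, at table height, z up. Its x points straight away from the gap, the way the tray passes; its y runs along the racks. Its x axis line runs through the middle of the gap, which lies at x = -100 mm in the pad's frame.
- rack_left: Fixed wooden display rack of trinkets left of the gap (seen from the robot): 60 mm deep (its x, parallel to the pad's x), 220 mm long, 44 mm high. Origin: at table height, mid-depth, on the end face at the gap; it extends 220 mm along its +y and 30 mm either way in x. Upright edges at the gap rounded 6 mm. The face is 45 to 46.5 mm from the pad's x axis line: 3 to 4.5 mm of room each side of the tray.
- rack_right: The same kind of rack with blue and white bottle caps in it, right of the gap, mirrored: origin at table height in the middle of the end face at the gap; the rack extends 220 mm along its -y. Fixed.
- coin_big: Loose brass coin lying in the tray, 29 mm across, 3 mm thick, 11 g; origin at the centre of its underside. It may slide about in the tray.
- coin_mid: Loose steel-coloured coin lying in the tray, 26 mm across, 3 mm thick, 11 g; origin at the centre of its underside. It may slide about in the tray.
- coin_small: Loose copper coin lying in the tray, 24 mm across, 3 mm thick, 11 g; origin at the centre of its underside. It may slide about in the tray.
- bottle: Bystander, loose: clear 0.5 l water bottle with a blue cap, 64 mm across, 200 mm tall, upright; origin at the centre of its underside. It stands either on the robot's side of the racks, over 200 mm sideways from the pad's centre line, or on the customer's side, over 150 mm sideways from it.
- bell: Bystander, loose: brass hand bell, 54 mm across, 73 mm tall, upright; origin at the centre of its underside. It stands either on the robot's side of the racks, over 200 mm sideways from the pad's centre line, or on the customer's side, over 150 mm sideways from it.
- mug: Bystander, loose: white souvenir mug, 60 mm across plus a handle, 62 mm tall, upright; origin at the centre of its underside. It stands either on the robot's side of the racks, over 200 mm sideways from the pad's centre line, or on the customer's side, over 150 mm sideways from it.
- figurine: Bystander, loose: glazed blue figurine, 48 mm across its foot, 79 mm tall, upright; origin at the centre of its underside. It stands either on the robot's side of the racks, over 200 mm sideways from the pad's centre line, or on the customer's side, over 150 mm sideways from it.
Things that resemble listed ones, but are neither listed nor needed, are in the scene too. There is more than one size of the tray; the job needs the middle-sized. Of the things that look like the coin_mid, the smaller one is meant.

How it is judged (in metres and radians):
On the way:
1. the tray passes through the gap between the racks, flat on the table (x of tray in the frame of pad between -0.115 and -0.055 m and y of tray in the frame of pad between -0.012 and 0.012 m and height (world z) of tray below 0.005 m).
At the end, for the whole second after the job is handed in: The tray rests flat on the pad: centre within 19 mm of the pad's centre along the passing direction and 23 mm across it, within 0.15 rad of square; all three coins are in it; the bottle, bell, mug and figurine stand upright within 15 mm of where they stood (x of tray in the frame of pad between -0.019 and 0.019 m and y of tray in the frame of pad between -0.023 and 0.023 m and angle between the x axis of tray and the x axis of pad, either way round below 0.15 rad and angle between tray's own z axis and vertical below 0.05 rad and height (world z) of tray below 0.003 m and linear speed of tray below 0.01 m/s and horizontal distance between each of coin_big, coin_mid, coin_small and tray below 0.05 m and z of each of coin_big, coin_mid, coin_small in the frame of tray below 0.02 m and distance of each of bottle, bell, mug, figurine from where it was at the start of the episode below 0.015 m and angle between each of bottle, bell, mug, figurine's own z axis and vertical below 0.15 rad); the robot touches nothing.
It fails at once if the tray is lifted or tipped (6 mm or 0.12 rad) (height (world z) of tray above 0.006 m or angle between tray's own z axis and vertical above 0.12 rad).
It fails at once if the fingers shove or squeeze the tray with more than 30 N (contact force between the fingers and tray above 30 N).
It fails at once if a coin leaves the tray (not (horizontal distance between coin_big and tray below 0.05 m) or not (z of coin_big in the frame of tray below 0.02 m) or not (horizontal distance between coin_mid and tray below 0.05 m) or not (z of coin_mid in the frame of tray below 0.02 m) or not (horizontal distance between coin_small and tray below 0.05 m) or not (z of coin_small in the frame of tray below 0.02 m)).
It fails at once if a rack is rammed, by the tray or the robot, with more than 30 N (contact force between any of rack_left, rack_right and anything else above 30 N).
It fails at once if one of the goods standing around is shifted by more than 15 mm or tipped (distance of any of bottle, bell, mug, figurine from where it was at the start of the episode above 0.015 m or angle between any of bottle, bell, mug, figurine's own z axis and vertical above 0.15 rad).
It also fails if it takes over 72 s, if anything falls off the work surface, if the arm or the gripper's body presses on something with over 40 N, if the wrist force passes 120 N, or if a joint passes its speed limit or range.

## Robot

A 7-joint arm with a two-finger parallel gripper is mounted at the origin on the work surface. World frame = base frame: x ahead of the robot, y to its left, z up, the work surface at z = 0. Lengths are in m, angles in degrees, forces in N, time in s.
With the tool pointing down it reaches from about 0.425 to 0.95 m from the base axis. Payload 4.7 kg.
Tool frame: the origin (TCP) lies at the centre of the arm's flange, where the gripper is bolted on; the fingertips stand 182 mm ahead of it and the grasp point (between the pads) lies 164 mm ahead of it (bot.nose_length is the distance from the TCP to the fingertips, in m); z points along the fingers, y is the line along which they close (so a half turn about z gives the same grasp; the last joint's range is limited). The gripper opens to 87 mm and grips with 3 to 60 N. Pads are 19 mm wide; open, the fingers measure 117 mm over their backs; the gripper's body (75 mm by 190 mm) begins 51 mm behind the grasp point.
Start: joints at [-65.942, 26.849, -2.785, 87.806, 1.381, 65.374, -4.715], TCP at [0.293, 0.608, 0.405] pointing down, gripper open.
Joint ranges: [-148.3, 148.3], [-19.14, 114.17], [-79.39, 73.82], [5.75, 140.21], [-59.74, 239.74], [12.07, 113.84], [-152.46, 152.46]. Speed limits (degrees/s): [147.25, 147.25, 180, 180, 180, 180, 180].

## Interface

Orientations are given as [roll, pitch, yaw] about the fixed x, y, z axes, in that order (R = Rz(yaw) Ry(pitch) Rx(roll)).
In Python, from bench import bot gives the robot as it stands. The module is installed in compiled form; this text tells all that it offers.
- The arm moves only by the tool arm_command, never from a script. Its argument "plan" is a list of rows, each a list of 5 numbers: the shift along the tool's x, y, z in cm, then the turn about the tool's z in rad, then the closure in counts, from 0 (fully open) to 255 (shut). A call has 1 to 12 rows; each row shifts and turns the commanded pose from where the row before left it, along the tool's axes as they then stand; what a row does not reach is not made up. A row lasts 1/10 s, in which the tool goes at most 50 mm and 8.59 degrees, less where a joint would pass 70% of its speed; a pose out of reach is approached as far as the arm can. A call with a gripper value outside its range is refused whole. The fingers move at their own pace and stop on an object; the grip force is fixed at half the most. Time passes only in rows, so rows that do not move let the fingers close. It gives the time, the measured TCP pose, the force, the opening and the grip force at its end, in the units of the state.
- bot.read_state(): the state, without advancing time (a new reading comes with each control period).
- bot.read_camera(name): name is "scene" or "side" or "wrist"; returns (picture, depth): 420x560x3 uint8, red, green, blue; 420x560 float32, m along the optical axis (not along the pixel's ray), 0 where there is no reading.
- bot.camera_params(name): a dict with "fx", "fy", "cx", "cy" (pixels), "R" (3x3) and "t" (3): a world point X has camera coordinates R X + t; the wrist camera has in their place "T_tool_cam" (4x4, takes a point from camera to tool coordinates, whose origin is the TCP and whose axes are the flange's). Camera axes: x right, y down, z forward; pixel columns grow to the right and rows downward; lengths in m; the calibration is good to about 2 mm. A picture is of the moment at which its call begins: read the wrist's pose just before it. camera_params takes no time and is no camera call.
- bot.sign_off(): hands the job in; it is judged then, once.
The state is a dict: "time": time; "joint_positions": joint angles; "qvel": joint speeds; "joint_efforts": joint torques, N m; "position": TCP position; "eef_rot": TCP orientation; "contact_force": force on the tool from outside, world axes, zero at the start; "ft_torque": the same for the moment, N m; "gripper_width": finger opening in m; "grip_force": force on a finger pad.
Only numpy, scipy, OpenCV 4.12 (cv2) and the standard library are available. Lean on these libraries where they do the work, as an engineer would, in place of code of your own. Each camera call takes 0.05 s, during which the arm holds its last target. There are 200 camera calls.

## Working session

There is one attempt and no reset: what is moved stays moved. The work goes in short steps, Python scripts to look and compute and a tool call to move; the robot and the scene stay as the last step left them, time stands still between calls to the robot, and variables do not carry over. Pictures are saved under pics/ and viewed, at most 10 in all, crops included, and the job is handed in when it is done.

Besides the shell and the picture viewer there is one more tool, called by a JSON object that holds its "fn" and its "kwargs". arm_command: Moves the arm, as the interface text tells. Its arguments: {"type":"object","properties":{"plan":{"type":"array"}},"required":["plan"]}

```bash
mkdir -p pics; python3 - <<'E'
from bench import bot
import cv2,numpy as np
s=bot.read_state();print(s['time'],s['position'],s['eef_rot'])
a=[]
for n in("scene","side"):
    p,d=bot.read_camera(n);np.savez(n,p=p,d=d);cv2.imwrite(f"pics/{n}0.png",p[...,::-1])
    c=bot.camera_params(n);print(n,c['fx'],np.round(-c['R'].T@c['t'],3),np.round(c['R'][2],2))
print(bot.camera_params("wrist"))
E
```

```text
0.0 [0.29273871 0.60793549 0.4036927 ] [-1.79886745e+02  1.75624907e-03  1.54286485e+02]
scene 463.6974674618993 [0.823 0.424 0.764] [-0.34 -0.48 -0.81]
side 432.89305934610667 [ 0.11  -0.609  0.625] [ 0.45  0.64 -0.62]
{'fx': 372.4971533898646, 'fy': 372.4971533898646, 'cx': 288.42735919796445, 'cy': 210.31956160578133, 'T_tool_cam': array([[ 5.13927803e-04, -9.51889106e-01, -3.06442272e-01,
         8.66361773e-02],
       [ 9.99999698e-01,  6.67963121e-04, -3.97788367e-04,
        -8.49182839e-04],
       [ 5.83342549e-04, -3.06441975e-01,  9.51889162e-01,
         2.02905550e-02],
       [ 0.00000000e+00,  0.00000000e+00,  0.00000000e+00,
         1.00000000e+00]])}
```

View pics/scene0.png

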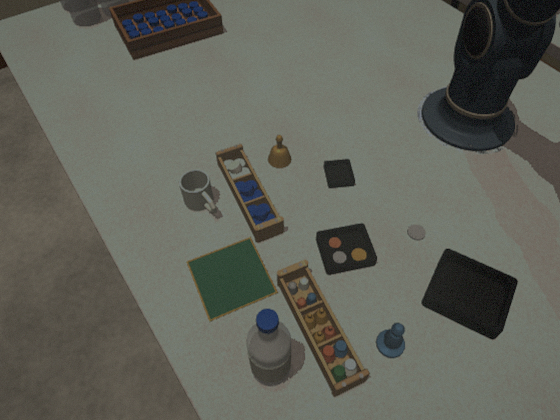

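View pics/side0.png

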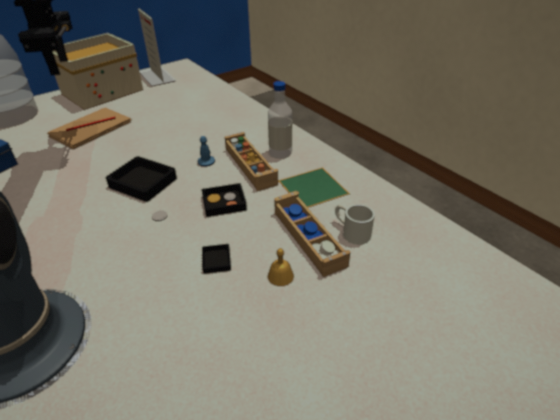

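The scene view shows the mid tray with coins at (346,248), pad at (231,278), the rack ends at the gap near (268,235) and (293,268), bell (280,155), figurine (391,340), mug (197,190) and bottle (268,345). In the side view, the tray is at (223,200) and the pad at (315,187).

```bash
cat > h.py <<'E'
from bench import bot
import numpy as np,cv2
def cam(n,s=None):
    c=bot.camera_params(n);K=c['fx'],c['fy'],c['cx'],c['cy']
    if n!='wrist': return K,c['R'].T,-c['R'].T@c['t']
    from scipy.spatial.transform import Rotation as Ro
    R=Ro.from_euler('xyz',s['eef_rot'],degrees=True).as_matrix();T=c['T_tool_cam']
    return K,R@T[:3,:3],R@T[:3,3]+s['position']
def ray(uv,z,C):
    (fx,fy,cx,cy),R,o=C;uv=np.asarray(uv,float).reshape(-1,2)
    d=np.c_[(uv[:,0]-cx)/fx,(uv[:,1]-cy)/fy,np.ones(len(uv))]@R.T
    return o+d*((z-o[2])/d[:,2])[:,None]
def cloud(d,C):
    (fx,fy,cx,cy),R,o=C;v,u=np.indices(d.shape)
    return np.stack([(u-cx)/fx*d,(v-cy)/fy*d,d],-1)@R.T+o
def comp(m,seed):
    n,l,st,ce=cv2.connectedComponentsWithStats(m.astype(np.uint8));return l==l[seed[1],seed[0]]
def rect(P):
    (c,wh,a)=cv2.minAreaRect(np.ascontiguousarray(P[:,:2]*1000,dtype=np.float32));return np.round(c,1),np.round(wh,1),round(a,1)
E
python3 - <<'E'
from h import *
for n,pad,tr,racks in(("scene",(231,278),(330,258),[(248,190),(320,320)]),("side",(315,187),(223,200),[(310,230),(250,160)])):
    f=np.load(n+".npz");p=f['p'].astype(int);d=f['d'];C=cam(n);X=cloud(d,C)
    g=comp((p[...,1]>p[...,0]*1.25)&(p[...,1]>p[...,2]*1.1),pad)
    print(n,"pad",rect(ray(np.argwhere(g)[:,::-1],0,C)), "z noise",np.std(X[g][:,2]),np.mean(X[g][:,2]))
    k=p.max(-1)<60
    k=comp(k,(tr if n=="scene" else (223,208)))
    y,x=np.where(k);h=cv2.convexHull(np.argwhere(k)[:,::-1].astype(np.int32))
    print("tray px",x.min(),x.max(),y.min(),y.max(), "hull@22",rect(ray(h,.022,C)))
    hm=np.zeros(k.shape,np.uint8);cv2.fillConvexPoly(hm,h,1)
    q=X[hm>0];q=q[(q[:,2]>.016)&(q[:,2]<.028)];print("tray depth",len(q),rect(q))
    z=X[...,2]
    for r in racks:
        m=comp((z>.02)&(z<.06)&(d>0),r)
        t=X[m];t=t[(t[:,2]>.036)&(t[:,2]<.05)];print("rack",r,m.sum(),len(t),rect(t) if len(t)>5 else '')
E
```

```text
scene pad (array([677.1,  41.8]), array([121.5, 122.4]), 80.2) z noise 0.04039736812806291 0.0013767346109283816
tray px 316 376 224 274 hull@22 (array([475.3, 123.2]), array([92.7, 99.2]), 68.0)
tray depth 659 (array([471.7, 119.3]), array([86.6, 97.5]), 67.8)
rack (248, 190) 2070 388 (array([552.8, -94.8]), array([222.9,  59.8]), 80.1)
rack (320, 320) 3358 957 (array([606.4, 212. ]), array([221.1,  59.5]), 80.1)
side pad (array([673.5,  40.1]), array([115.4, 116.9]), 80.2) z noise 0.03955330936688882 0.0008957731973089498
tray px 202 245 184 216 hull@22 (array([460.8, 103.6]), array([103.2,  92.2]), 67.7)
tray depth 305 (array([467. , 116.8]), array([86.6, 93.5]), 67.9)
rack (310, 230) 1935 306 (array([548.6, -96.7]), array([223.9,  59. ]), 80.0)
rack (250, 160) 224252 0
```

{"fn": "arm_command", "kwargs": {"plan": [[-2.95, -2.47, 0, 0, 138], [-2.95, -2.47, 0, 0, 138], [-2.95, -2.47, 0, 0, 138], [-2.95, -2.47, 0, 0, 138], [-2.95, -2.47, 0, 0, 138], [-2.95, -2.47, 0, 0, 138], [-2.95, -2.47, 0, 0, 138], [-2.95, -2.47, 0, 0, 138], [-2.95, -2.47, 0, 0, 138], [-2.95, -2.47, 0, 0, 138], [-2.95, -2.47, 0, 0, 138], [-2.95, -2.47, 0, 0, 138]]}}

```text
time: 1.3
position: [0.4834, 0.186, 0.4046]
eef_rot: [-180.0, -0.0, 154.3]
contact_force: [-0.0, -0.5, -0.1]
gripper_width: 0.0396
grip_force: 0.0
```

{"fn": "arm_command", "kwargs": {"plan": [[0, 0, 0, 0.1295, 138], [0, 0, 0, 0.1295, 138], [0, 0, 0, 0.1295, 138], [0, 0, 0, 0.1295, 138], [0, 0, 0, 0.1295, 138], [0, 0, 0, 0.1295, 138], [0, 0, 0, 0.1295, 138], [0, 0, 0, 0.1295, 138], [0, 0, 0, 0.1295, 138], [0, 0, 0, 0.1295, 138], [0, 0, 0, 0, 138], [0, 0, 0, 0, 138]]}}

```text
time: 2.5
position: [0.483, 0.1876, 0.4045]
eef_rot: [-180.0, 0.0, 80.3]
contact_force: [-0.3, 0.1, 0.1]
gripper_width: 0.0399
grip_force: 0.0
```

```bash
cat >> h.py <<'E'
PC=np.array([.677,.0415]);PA=np.radians(-9.9)
EX=np.array([np.cos(PA),np.sin(PA)]);EY=np.array([-EX[1],EX[0]])
def topad(P): D=np.asarray(P)[...,:2]-PC;return np.stack([D@EX,D@EY],-1)*1000
def tray(n,guess=None):
    s=bot.read_state();p,d=bot.read_camera(n);C=cam(n,s);X=cloud(d,C);q=topad(X)
    z=X[...,2];m=(d>0)&(z>.017)&(z<.027)&(p.max(-1)<70)
    if guess is not None: m&=np.hypot(q[...,0]-guess[0],q[...,1]-guess[1])<75
    return s,p,d,C,X,q,m
def fit(q,m):
    k=cv2.morphologyEx(m.astype(np.uint8),cv2.MORPH_OPEN,np.ones((2,2)))>0
    c,wh,a=cv2.minAreaRect(q[k].astype(np.float32))
    if wh[0]<wh[1]: a-=90
    return np.round(c,1),np.round(wh,1),round((a+90)%180-90,1),k.sum()
E
python3 - <<'E'
from h import *
for n in("wrist","scene","side"):
    s,p,d,C,X,q,m=tray(n,(-214,41));print(n,fit(q,m))
    z=X[...,2];
    for sg in(1,-1):
        r=(d>0)&(z>.038)&(z<.049)&(abs(q[...,0]+100)<25)&(q[...,1]*sg>30)&(q[...,1]*sg<120)
        if r.sum()>10: print(" face",sg,np.percentile(q[r][:,1]*sg,[0,1,3]))
    if n=="wrist": cv2.imwrite("pics/w1.png",p[...,::-1])
print("tcp",topad(s['position']))
E
```

```text
wrist (array([-204.5,   93.3]), array([193.3,  99. ]), 78.0, np.int64(1588))
 face 1 [44.82070826 44.98112405 45.49796155]
scene (array([-112.4,  210.6]), array([526.9, 115.8]), 57.5, np.int64(605))
 face 1 [45.7337378  45.86713687 46.2460264 ]
 face -1 [44.02436631 44.70478922 44.86728249]
side (array([-305.2, -335.1]), array([850.1,  93.1]), 76.9, np.int64(251))
 face 1 [41.81606371 41.82218733 42.06943155]
 face -1 [46.43508783 47.33887648 47.84779788]
tcp [-216.12544473  110.56837213]
```

View pics/w1.png

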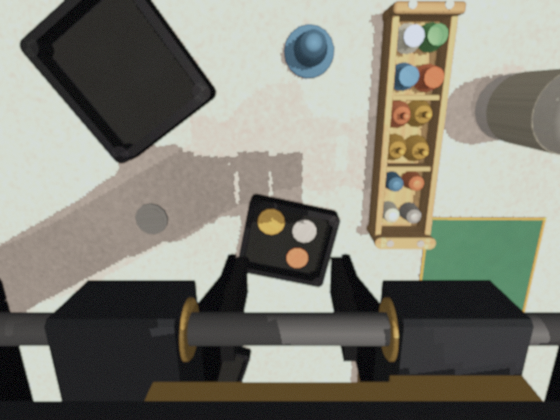

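The wrist view shows the tray at (290,240), with coins inside, between the fingertips; the left rack's end is at (405,240) and the pad at (485,270). The mask was muddied by the morphology shift, so I'm fixing that.

```bash
cat >> h.py <<'E'
def fit(q,m):
    n,l,st,_=cv2.connectedComponentsWithStats(m.astype(np.uint8),connectivity=8)
    k=np.isin(l,[i for i in range(1,n) if st[i,4]>=15])
    h=q[k].astype(np.float32);c,wh,a=cv2.minAreaRect(h)
    if wh[0]<wh[1]: a-=90
    return np.round(c,1),np.round(wh,1),round((a+90)%180-90,1),k.sum()
def look(g,names=("wrist","scene","side")):
    for n in names:
        s,p,d,C,X,q,m=tray(n,g);print(n,*(fit(q,m) if m.sum()>30 else [m.sum()]))
    print("t",s['time'],"tcp",topad(s['position']).round(1),"yaw",round(s['eef_rot'][2]-np.degrees(PA),1))
E
python3 -c "
from h import *
look((-214,41))"
```

```text
wrist [-219.7   41.3] [82.6 93.4] -12.3 1627
scene [-215.3   40.9] [86.6 96.6] -12.7 629
side [-220.4   38. ] [88.4 93. ] -12.8 269
t 2.75 tcp [-216.1  110.5] yaw 90.0
```

{"fn": "arm_command", "kwargs": {"plan": [[0.5, 0, 0, 0, 138], [0, 0, 3.5, 0, 138], [0, 0, 3.5, 0, 138], [0, 0, 3.5, 0, 138], [0, 0, 3.5, 0, 138], [0, 0, 3.5, 0, 138], [0, 0, 2, 0, 138], [0, 0, 1.2, 0, 138], [0, 0, 0.7, 0, 138], [0, 0, 0, 0, 138], [0, 0, 0, 0, 138]]}}

```text
time: 3.9
position: [0.4845, 0.1927, 0.1916]
eef_rot: [179.9, -0.1, 80.1]
contact_force: [-0.2, 0.2, 0.7]
gripper_width: 0.0401
grip_force: 0.0
```

{"fn": "arm_command", "kwargs": {"plan": [[-0.25, 0, 0, 0, 138], [-0.25, 0, 0, 0, 138], [-0.25, 0, 0, 0, 138], [-0.25, 0, 0, 0, 138], [-0.25, 0, 0, 0, 138], [-0.25, 0, 0, 0, 138], [-0.25, 0, 0, 0, 138], [-0.25, 0, 0, 0, 138], [-0.25, 0, 0, 0, 138], [-0.25, 0, 0, 0, 138], [-0.25, 0, 0, 0, 138], [-0.25, 0, 0, 0, 138]]}}

```text
time: 5.1
position: [0.4788, 0.1628, 0.1907]
eef_rot: [-180.0, -0.0, 80.1]
contact_force: [-0.6, 1.6, 0.6]
gripper_width: 0.0396
grip_force: 0.9
```

```bash
python3 -c "
from h import *
look((-210,35),('scene','side'))"
```

```text
scene [-204.6   40.1] [111.1  79.4] 88.0 162
side [-213.7   34.3] [106.6  94.5] 83.4 339
t 5.15 tcp [-216.1   84.9] yaw 90.0
```

{"fn": "arm_command", "kwargs": {"plan": [[-0.25, 0.0, 0, 0, 138], [-0.25, 0.14, 0, 0, 138], [-0.25, 0.14, 0, 0, 138], [-0.25, 0.14, 0, 0, 138], [-0.25, 0.14, 0, 0, 138], [-0.25, 0.14, 0, 0, 138], [-0.25, 0.14, 0, 0, 138], [-0.25, 0.14, 0, 0, 138], [-0.25, 0.14, 0, 0, 138], [-0.25, 0.14, 0, 0, 138], [-0.25, 0.14, 0, 0, 138], [-0.25, 0.14, 0, 0, 138]]}}

```text
time: 6.4
position: [0.4889, 0.1304, 0.1907]
eef_rot: [-180.0, -0.0, 80.1]
contact_force: [0.1, 1.9, -0.5]
gripper_width: 0.0399
grip_force: 0.6
```

```bash
python3 -c "
from h import *
s,p,d,C,X,q,m=tray('side',(-205,5));print(fit(q,m))
cv2.imwrite('pics/s2.png',cv2.resize(p[130:260,150:350,::-1],None,fx=3,fy=3))
s,p,d,C,X,q,m=tray('wrist',(-205,5));print(fit(q,m))
print(topad(s['position']),s['contact_force'])
"
```

```text
(array([-196. ,    7.5]), array([107.8,  95.3]), 87.1, np.int64(346))
(array([-202.2,   53.1]), array([57.1, 25.8]), 0.2, np.int64(1035))
[-200.27660518   54.82868306] [-0.1183521   1.13485677 -0.48483109]
```

View pics/s2.png

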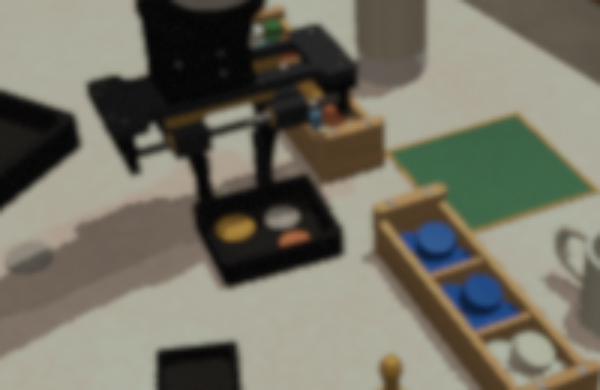

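The side crop shows both fingers flat on the tray's left wall, with the coins inside and the tray nearly square, just before the gap.

{"fn": "arm_command", "kwargs": {"plan": [[-0.15, 0, 0, 0, 138], [-0.15, 0, 0, 0, 138], [0, 0, 0, 0, 138], [0.5, 0, 0, 0, 138], [1, 0, 0, 0, 138], [1, 0, 0, 0, 138], [0, 0, -3, 0, 138], [0, 0, -4, 0, 138], [0, 0, -4, 0, 138], [0, 0, -4, 0, 138], [0, 0, 0, 0, 138]]}}

```text
time: 7.6
position: [0.4945, 0.1537, 0.3462]
eef_rot: [179.5, -0.4, 80.1]
contact_force: [-0.0, 0.0, 0.2]
gripper_width: 0.04
grip_force: 0.0
```

```bash
python3 -c "
from h import *
look((-200,1))"
```

```text
wrist [-195.4    4.8] [93.5 74.6] 1.5 1005
scene [-191.8   -0.7] [85.5 97. ] -2.0 416
side [-196.    -3.1] [89.5 95.2] -2.3 304
t 7.7 tcp [-200.8   78.4] yaw 90.1
```

{"fn": "arm_command", "kwargs": {"plan": [[-2, -1.5, 0, 0, 138], [-2, -1.5, 0, 0, 138], [-2, -1.5, 0, 0, 138], [-1.84, -1.6, 0, 0, 138], [0, 0, 0, 0, 138]]}}

```text
time: 8.25
position: [0.4164, 0.0838, 0.3388]
eef_rot: [-179.7, 0.2, 80.0]
contact_force: [0.8, 0.3, -1.0]
gripper_width: 0.0398
grip_force: 0.0
```

{"fn": "arm_command", "kwargs": {"plan": [[0, 0, 0, -0.1428, 138], [0, 0, 0, -0.1428, 138], [0, 0, 0, -0.1428, 138], [0, 0, 0, -0.1428, 138], [0, 0, 0, -0.1428, 138], [0, 0, 0, -0.1428, 138], [0, 0, 0, -0.1428, 138], [0, 0, 0, -0.1428, 138], [0, 0, 0, -0.1428, 138], [0, 0, 0, -0.1428, 138], [0, 0, 0, -0.1428, 138], [0, 0, 0, 0, 138]]}}

```text
time: 9.45
position: [0.4192, 0.0862, 0.3396]
eef_rot: [-179.9, -0.1, 170.1]
contact_force: [0.6, 0.1, 0.1]
gripper_width: 0.04
grip_force: 0.0
```

```bash
python3 -c "
from h import *
look((-194,-1));s=bot.read_state();print(s['joint_positions'],s['position'],s['eef_rot'])
s,p,d,C,X,q,m=tray('wrist',(-194,-1))
z=X[...,2]
for sg in(1,-1):
        r=(d>0)&(z>.038)&(z<.049)&(abs(q[...,0]+100)<25)&(q[...,1]*sg>30)&(q[...,1]*sg<120)
        if r.sum()>10: print(' face',sg,np.percentile(q[r][:,1]*sg,[0,1,3]))
cv2.imwrite('pics/w3.png',p[...,::-1])"
```

```text
wrist [-199.3   -1.8] [81.5 91.7] -0.1 1231
scene [-191.5   -0.9] [85.9 97.1] -1.5 603
side [-196.4   -5.2] [85.1 94.1] -1.9 286
t 9.55 tcp [-261.6   -0.5] yaw 179.8
[-25.35117486   8.10117517   8.93881956 124.2903781   -1.69623064
  47.7923763   64.59767161] [0.41919205 0.08590559 0.34008221] [-1.79968290e+02 -6.72228883e-02  1.69956420e+02]
 face 1 [45.33854072 45.3815695  45.46475734]
 face -1 [46.34615364 46.41380023 46.46217216]
```

View pics/w3.png

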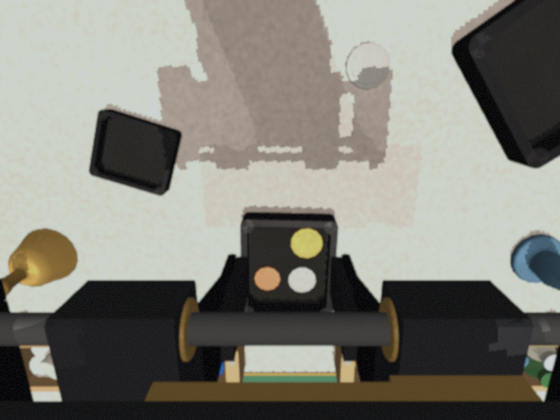

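The wrist view shows the tray at (290,260) square in front of the gap, whose rack ends are at (235,370) and (347,370). The gap centre comes out at y≈-0.5 and the tray at y≈-1.8.

{"fn": "arm_command", "kwargs": {"plan": [[0.4, 0, 0, 0, 138], [0, 0, 3, 0, 138], [0, 0, 3, 0, 138], [0, 0, 3, 0, 138], [0, 0, 3, 0, 138], [0, 0, 2, 0, 138], [0, 0, 1, 0, 138], [0, 0, 0, 0, 138], [0, 0, 0, 0, 138]]}}

```text
time: 10.55
position: [0.4155, 0.0865, 0.1913]
eef_rot: [180.0, 0.1, 170.1]
contact_force: [-0.4, 1.3, 0.4]
gripper_width: 0.0398
grip_force: 0.0
```

{"fn": "arm_command", "kwargs": {"plan": [[-0.25, 0, 0, 0, 138], [-0.25, 0, 0, 0, 138], [-0.25, 0, 0, 0, 138], [-0.25, 0, 0, 0, 138], [-0.25, 0, 0, 0, 138], [-0.25, 0, 0, 0, 138], [-0.25, 0, 0, 0, 138], [-0.25, 0.03, 0, 0, 138], [-0.25, 0.03, 0, 0, 138], [-0.25, 0.03, 0, 0, 138], [-0.25, 0.03, 0, 0, 138], [0, 0, 0, 0, 138]]}}

```text
time: 11.75
position: [0.4432, 0.0828, 0.1908]
eef_rot: [180.0, 0.1, 170.1]
contact_force: [0.4, -0.0, -0.5]
gripper_width: 0.0397
grip_force: 0.1
```

```bash
python3 -c "
from h import *
look((-180,-1),('scene','side'))
s,p,d,C,X,q,m=tray('scene',(-180,-1))
cv2.imwrite('pics/s4.png',cv2.resize(p[190:320,180:400,::-1],None,fx=3.5,fy=3.5,interpolation=cv2.INTER_CUBIC))"
```

```text
scene [-179.1    1.1] [103.8  86.3] 0.5 598
side [-173.1  -21.9] [134.5  75.6] 34.8 214
t 11.8 tcp [-237.5    0.5] yaw 180.0
```

View pics/s4.png

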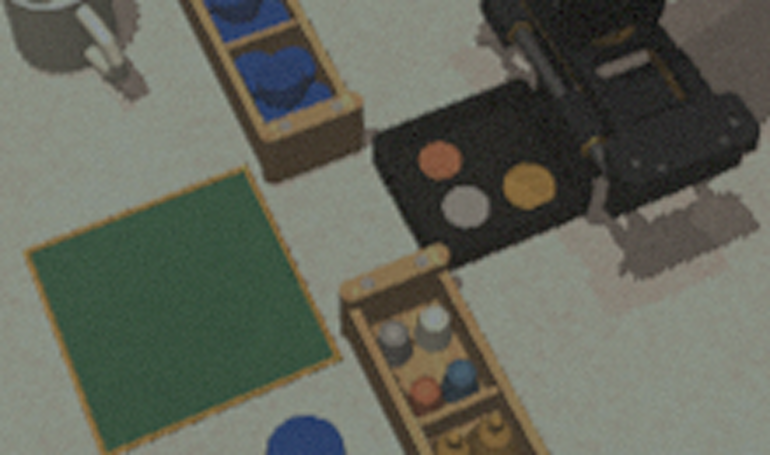

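The tray's front is at the gap mouth (crop (375,150)–(445,260)), between rack ends at (360,120) and (440,250), with the coins in it.

```bash
cat >> h.py <<'E'
def edges(xa,xb,g,n='scene'):
    s,p,d,C,X,q,m=tray(n,g);z=X[...,2]
    for lo in np.arange(xa,xb,10):
        k=m&(q[...,0]>lo)&(q[...,0]<lo+10)&(abs(q[...,1])<46)
        if k.sum()>3: print(lo,np.sort(q[k][:,1])[[0,1,-2,-1]].round(1))
    print('front',np.sort(q[m&(abs(q[...,1])<30)][:,0])[-4:].round(1))
    for sg in(1,-1):
        r=(d>0)&(z>.038)&(z<.049)&(abs(q[...,0]+100)<25)&(q[...,1]*sg>35)&(q[...,1]*sg<120)
        print(' face',sg,np.percentile(q[r][:,1]*sg,[0,1,3]).round(1))
    print("t",s['time'],"tcp",topad(s['position']).round(1),"yaw",round(s['eef_rot'][2]-np.degrees(PA),1))
E
python3 -c "
from h import *
edges(-180,-120,(-180,0))"
```

```text
-180 [-40.4 -40.3  42.9  43.1]
-170 [-40.8 -40.5  43.5  43.7]
-160 [-41.1 -40.   43.1  43.9]
-150 [-41.2 -39.5  43.5  43.8]
-140 [-41.  -40.8  42.   42.4]
-130 [-45.8 -45.8  32.   33.1]
front [-127.5 -127.5 -127.4 -127.2]
 face 1 [45.7 45.9 46.7]
 face -1 [44.6 45.  45.3]
t 11.9 tcp [-237.7    0.5] yaw 180.0
```

{"fn": "arm_command", "kwargs": {"plan": [[-0.2, -0.01, 0, 0, 138], [-0.25, -0.02, 0, 0, 138], [-0.25, -0.02, 0, 0, 138], [-0.25, -0.02, 0, 0, 138], [-0.25, 0, 0, 0, 138], [-0.25, 0, 0, 0, 138], [-0.25, 0, 0, 0, 138], [-0.25, 0, 0, 0, 138], [-0.25, 0, 0, 0, 138], [-0.25, 0, 0, 0, 138], [-0.25, 0, 0, 0, 138], [0, 0, 0, 0, 138]]}}

```text
time: 13.15
position: [0.4695, 0.0774, 0.1908]
eef_rot: [180.0, 0.1, 170.1]
contact_force: [0.1, -0.3, 0.6]
gripper_width: 0.0399
grip_force: 0.1
```

```bash
python3 -c "
from h import *
edges(-150,-90,(-150,0))"
```

```text
-150 [-41.6 -40.7  42.5  42.7]
-140 [-42.  -41.3  42.4  43.4]
-130 [-45.8 -45.7 -34.3 -34.3]
-120 [-45.9 -45.4 -31.1  32.9]
-110 [-45.9 -45.7  32.5  33.5]
-100 [-45.7 -45.6 -44.9 -44.5]
front [-101.  -101.  -100.8 -100.8]
 face 1 [45.6 45.9 46.2]
 face -1 [44.7 44.8 45.1]
t 13.15 tcp [-210.6   -0.3] yaw 180.0
```

{"fn": "arm_command", "kwargs": {"plan": [[-0.2, 0, 0, 0, 138], [-0.3, 0, 0, 0, 138], [-0.3, 0, 0, 0, 138], [-0.3, 0, 0, 0, 138], [-0.3, 0, 0, 0, 138], [-0.3, 0, 0, 0, 138], [-0.3, 0, 0, 0, 138], [-0.3, 0, 0, 0, 138], [-0.3, 0, 0, 0, 138], [-0.3, 0, 0, 0, 138], [-0.3, 0, 0, 0, 138], [-0.2, 0, 0, 0, 138]]}}

```text
time: 14.4
position: [0.5029, 0.0715, 0.1907]
eef_rot: [180.0, 0.0, 170.1]
contact_force: [-1.9, 0.2, -0.0]
gripper_width: 0.0402
grip_force: 0.9
```

{"fn": "arm_command", "kwargs": {"plan": [[-0.2, 0, 0, 0, 138], [-0.3, 0, 0, 0, 138], [-0.3, 0, 0, 0, 138], [-0.3, 0, 0, 0, 138], [-0.3, 0, 0, 0, 138], [-0.3, 0, 0, 0, 138], [-0.3, 0, 0, 0, 138], [-0.3, 0, 0, 0, 138], [-0.3, 0, 0, 0, 138], [-0.3, 0, 0, 0, 138], [-0.3, 0, 0, 0, 138], [-0.2, 0, 0, 0, 138]]}}

```text
time: 15.6
position: [0.5363, 0.0657, 0.1907]
eef_rot: [180.0, 0.0, 170.1]
contact_force: [-1.4, -0.7, 0.4]
gripper_width: 0.0399
grip_force: 1.0
```

```bash
python3 -c "
from h import *
edges(-80,-20,(-80,0))"
```

```text
-80 [-46.  -45.9  42.8  42.9]
-70 [-41.1 -40.8  42.3  42.5]
-60 [-42.2 -41.5  42.4  42.4]
-50 [-41.7 -41.5  42.8  43.6]
-40 [-40.  -40.   43.2  43.6]
front [-33.5 -33.3 -33.3 -33. ]
 face 1 [44.8 45.6 46.2]
 face -1 [44.1 44.2 44.4]
t 15.6 tcp [-142.7   -0.4] yaw 180.0
```

{"fn": "arm_command", "kwargs": {"plan": [[-0.2, 0, 0, 0, 138], [-0.3, 0, 0, 0, 138], [-0.3, 0, 0, 0, 138], [-0.3, 0, 0, 0, 138], [-0.3, 0, 0, 0, 138], [-0.3, 0, 0, 0, 138], [-0.3, 0, 0, 0, 138], [-0.3, 0, 0, 0, 138], [-0.3, 0, 0, 0, 138], [-0.3, 0, 0, 0, 138], [-0.3, 0, 0, 0, 138], [-0.2, 0, 0, 0, 138]]}}

```text
time: 16.85
position: [0.5698, 0.0598, 0.1907]
eef_rot: [180.0, 0.0, 170.1]
contact_force: [-1.9, 0.6, 1.1]
gripper_width: 0.0402
grip_force: 1.2
```

{"fn": "arm_command", "kwargs": {"plan": [[-0.2, 0, 0, 0, 138], [-0.3, 0, 0, 0, 138], [-0.3, 0, 0, 0, 138], [-0.3, 0, 0, 0, 138], [-0.3, 0, 0, 0, 138], [-0.3, 0, 0, 0, 138], [-0.3, 0, 0, 0, 138], [-0.3, 0, 0, 0, 138], [-0.3, 0, 0, 0, 138], [-0.3, 0, 0, 0, 138], [-0.3, 0, 0, 0, 138], [-0.2, 0, 0, 0, 138]]}}

```text
time: 18.05
position: [0.6032, 0.054, 0.1907]
eef_rot: [180.0, 0.0, 170.1]
contact_force: [-2.1, -0.0, 1.1]
gripper_width: 0.04
grip_force: 1.3
```

```bash
python3 -c "
from h import *
edges(-30,50,(-16,0))"
```

```text
-30 [-41.8 -41.5  42.9  43.3]
-20 [-41.7 -41.3  43.3  43.4]
-10 [-42.1 -41.7  43.2  43.3]
0 [-41.6 -40.9  42.8  43.4]
10 [-42.1 -41.6  43.2  43.8]
20 [-41.5 -41.5  42.9  42.9]
30 [-41.2 -38.9  40.7  42.4]
front [34.4 34.4 34.5 34.5]Traceback (most recent call last):
  File "<string>", line 3, in <module>
    edges(-30,50,(-16,0))
    ~~~~~^^^^^^^^^^^^^^^^
  File "h.py", line 51, in edges
    print(' face',sg,np.percentile(q[r][:,1]*sg,[0,1,3]).round(1))
                     ~~~~~~~~~~~~~^^^^^^^^^^^^^^^^^^^^^^
    return _quantile_unchecked(
        a, q, axis, out, overwrite_input, method, keepdims, weights)
    return _ureduce(a,
                    func=_quantile_ureduce_func,
    ...<5 lines>...
                    overwrite_input=overwrite_input,
                    method=method)
    r = func(a, **kwargs)
    result = _quantile(arr,
                       quantiles=q,
    ...<2 lines>...
                       out=out,
                       weights=wgt)
    slices_having_nans = np.isnan(arr[-1, ...])
                                  ~~~^^^^^^^^^
IndexError: index -1 is out of bounds for axis 0 with size 0
```

{"fn": "arm_command", "kwargs": {"plan": [[-0.25, 0, 0, 0, 138], [-0.3, 0, 0, 0, 138], [-0.3, 0, 0, 0, 138], [-0.3, 0, 0, 0, 138], [-0.2, 0, 0, 0, 138], [-0.1, 0, 0, 0, 138], [0, 0, 0, 0, 138], [0.4, 0, 0, 0, 138], [0.6, 0, 0, 0, 138], [0, 0, 0, 0, 138], [0, 0, -2, 0, 138], [0, 0, -3, 0, 138]]}}

```text
time: 19.3
position: [0.6065, 0.0533, 0.2397]
eef_rot: [-179.9, -0.2, 170.1]
contact_force: [0.6, -0.9, 0.3]
gripper_width: 0.04
grip_force: 0.0
```

{"fn": "arm_command", "kwargs": {"plan": [[0, 0, -4, 0, 138], [0, 0, -4, 0, 138], [4, 0, -4, 0, 138], [4, 0, 0, 0, 138], [4, 0, 0, 0, 138], [4, 0, 0, 0, 138], [0, 0, 0, 0, 138], [0, 0, 0, 0, 138]]}}

```text
time: 20.1
position: [0.454, 0.0801, 0.3567]
eef_rot: [179.9, 0.1, 170.1]
contact_force: [0.1, -0.1, 0.7]
gripper_width: 0.0398
grip_force: 0.0
```

```bash
python3 -c "
from h import *
look((0,0))
p,d=bot.read_camera('scene')
cv2.imwrite('pics/s5.png',p[...,::-1])"
```

```text
wrist [-37.7  -0.5] [31.5 82.5] -87.8 836
scene [0.7 0.3] [96.3 86.1] 0.0 675
side [-4.3 -4.1] [94.9 85.1] 0.3 232
t 20.2 tcp [-224.9   -0.3] yaw 180.0
```

View pics/s5.png

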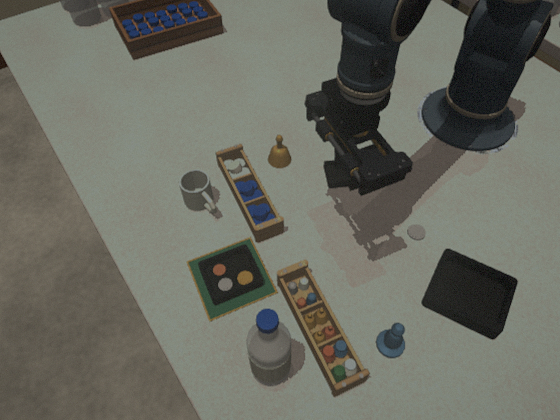

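The tray with its coins sits centred and square on the pad at (232,278), the goods haven't moved, and the arm is clear.

```bash
python3 -c "
from bench import bot
print(bot.sign_off())"
```

```text
the job is handed in; nothing more can be done
None
```

I pushed the tray through the gap onto the green pad and handed the job in: it sits about 1 mm (up to 5 mm by the other camera) from the pad's centre and square to within 0.5°, with all three coins in it and the goods unmoved in the last picture; the verdict itself was not shown.

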